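Find and mark the balance point of an electrode boom

ROBOT

A 6-joint arm with a two-finger parallel gripper is mounted at the origin on the work surface. World frame = base frame: x ahead of the robot, y to its left, z up, the work surface at z = 0. Lengths are in mm, angles in rad, forces in N, time in s.
With the tool pointing down it reaches from about 350 to 875 mm from the base axis. Payload 4.2 kg.
Tool frame: the origin (TCP) lies at the very end of the fingers, on their centre line; the grasp point (between the pads) lies 19 mm behind it; z points along the fingers, y is the line along which they close (so a half turn about z gives the same grasp; the last joint's range is limited). The gripper opens to 85 mm and grips with 20 to 120 N. Pads are 22 mm wide; open, the fingers measure 114 mm over their backs; the gripper's body (76 mm by 85 mm) begins 54 mm behind the grasp point. The pads swing forward as they close: fully open they stand 13 mm farther back than shut.
Start: joints at [1.417, 0.385, 0.008, 0, -1.194, -0.259], TCP at [250.701, 572.493, 231.312] pointing down, gripper open.
Joint ranges: [-3.14, 3.14], [-1.21, 2.06], [-1.07, 1.41], [-3.16, 2.05], [-2.99, -0.16], [-3.1, 3.1]. Speed limits (rad/s): [2.79, 2.79, 3.14, 3.14, 3.14, 3.14].

INTERFACE

Orientations are given as a unit quaternion [x, y, z, w].
In Python, from bench import read_state, get_image, camera_model, job_done gives the robot as it stands.
- The arm moves only by the shell command python3 -m handwheel 'ROWS'. ROWS is JSON, a list of rows, each a list of 7 numbers: the shift along the tool's x, y, z in m, then the turn, a rotation vector about the tool's x, y, z in rad, then the gripper's target within -1 to 1 (fully open at 1, half-way at 0, shut at -1). In form: [[dx, dy, dz, wx, wy, wz, jaw], ...]. A call has 1 to 10 rows; each row is the pose to reach, as a shift and turn from the pose commanded when the call began, along the tool's axes at that moment; what a row does not reach only later rows make up. A row lasts 1/8 s, in which the tool goes at most 62.5 mm and 10.7 degrees, less where a joint would pass 70% of its speed; a pose out of reach is approached as far as the arm can. A call with a gripper value outside its range is refused whole. The fingers move at their own pace and stop on an object; the grip force is fixed at half the most. Time passes only in rows, so rows that repeat a pose let the fingers close. It gives the time, the measured TCP pose, the force, the opening and the grip force at its end, in the units of the state.
- read_state(): the state, without advancing time (a new reading comes with each control period).
- get_image(name): name is "scene" or "top"; returns (picture, depth): 480x640x3 uint8, blue, green, red; 480x640 float32, mm along the optical axis (not along the pixel's ray), 0 where there is no reading.
- camera_model(name): a dict with "K" (3x3 intrinsics, pixels), "dist" ([k1, k2, p1, p2, k3] as OpenCV has them; the pictures are not rectified), "rvec" (rotation vector, rad) and "tvec" (3), from world to camera coordinates, as OpenCV has them. Camera axes: x right, y down, z forward; pixel columns grow to the right and rows downward; lengths in mm; the calibration is good to about 2 mm. A picture is of the moment at which its call begins. camera_model takes no time and is no camera call.
- job_done(): hands the job in; it is judged then, once.
The state is a dict: "clock": time; "joints": joint angles; "joint_vel": joint speeds; "joint_efforts": joint torques, N m; "position": TCP position; "ee_rot": TCP orientation; "contact_force": force on the tool from outside, world axes, zero at the start; "wrist_torque": the same for the moment, N m; "gripper_width": finger opening in mm; "grasp_force": force on a finger pad.
Only numpy, scipy, OpenCV 4.12 (cv2) and the standard library are available. Lean on these libraries where they do the work, as an engineer would, in place of code of your own. Each camera call takes 0.05 s, during which the arm holds its last target. There are 200 camera calls.

TASK

This electrode boom has to be clamped at its balance point. Slide it endways over the knife edge of the balancing stand, towards the padded stop, a little at a time until it only just tips by itself and rests lightly on the stop; then set the orange marker clip fully astride the boom, directly above the knife edge, and leave it there. Do not bear down on the knife edge, and leave the bottle, tub and beaker alone.

Things in the scene. Friction and masses are not known exactly. Their poses are not given: they have to be found in the camera images.
- stand: fixed stand on a grey base plate 80 x 270 x 10 mm, long along its y. Origin: on the table, straight below the knife edge; z up. The boom is slid along the stand's -y. At y = +90 mm stands the forked rest, 14 mm long along y, floor at height 55 mm (level with the knife edge), side cheeks 26 mm apart, up to height 66 mm
- knife: steel wedge block in the middle of the stand whose upper edge is the fulcrum; fixed to the stand, same origin and axes as the stand
- edge (a point): middle of the knife edge, 55 mm above the table. The edge is a rounded line 50 mm long along the stand's x. Once its balance point has passed the edge and nothing touches it, the boom tips by itself in about half a second by 0.08 rad, -y end down on the stop, +y end up
- stop: padded stop at the stand's y = -100 mm: a black rubber rod along x with its top at height 47 mm, 8 mm below the knife edge; side cheeks 34 mm apart, up to height 62 mm. Fixed to the stand, same origin and axes as the stand
- boom: loose boom, slotted aluminium bar 20 x 20 mm, 380 mm long along its y, 0.45 to 0.74 kg, lying level on the rest and the knife edge. Origin: mid-length on the underside; z up. On top: electrode holder (64 mm wide, up to 42 mm above the underside) at its -y end, steel counterweight on its +y half. Balance point: at the start 10 to 80 mm on the rest side of the edge
- boom_tail (a point): centre of the boom's +y end face (20 x 20 mm), 190 mm from the boom's origin along y and 10 mm above its underside. Free to be pushed along the boom's -y; a finger resting against it can hold the boom from tipping
- weight (a joint): position of the counterweight (steel block 36 x 44 mm, 20 mm tall, on top of the boom), clamped tight: its centre is at the boom's y = 115 mm + this value (m). Neither its mass nor the electrode holder's is known
- clip: loose orange clip, 24 mm long (x), 46 mm tall, 35 g: a saddle, channel along its x open below, grip tab on top. Origin: centre of its foot; z up. Channel 22.5 mm wide, 14 mm deep from foot to roof, lips flared to 36 mm overall (y). Tab 24 mm (x) by 12 mm (y), 18 to 46 mm above the origin; black line at its middle. Seated, its origin is 6 mm above the boom's underside
- reagent: amber reagent bottle, 68 mm diameter, 150 mm tall; origin at the centre of its foot; leave alone
- tub: white tub with a blue cap, 72 mm diameter, 75 mm tall; origin at the centre of its foot; leave alone
- beaker: glass beaker, 64 mm diameter, 85 mm tall; origin at the centre of its foot; leave alone
Mind the look-alikes: they are no part of the job. Of the things that look like the clip, take the one that is farthest to the robot's right at the start.

How it is judged (in metres and radians):
On the way:
1. the boom has tipped by itself and rests lightly (under 0.45 N) on the stop, untouched by the robot, the clip not yet on it (angle between boom's own z axis and vertical above 0.055 rad and contact force between boom and stop between 0.01 and 0.45 N and contact force between boom and the arm below 0.02 N and contact force between boom and the fingers below 0.02 N and angular speed of boom below 0.03 rad/s and contact force between boom and clip below 0.01 N), for 0.2 s.
At the end, for the whole second after the job is handed in: boom tipped over the knife edge (0.055 to 0.11 rad), pressing on the stop with under 0.45 N (balance point within about 8 mm of the edge); clip seated astride it, roof on its top within 2.5 mm, its middle within 6 mm of the edge along the stand; both at rest (angle between boom's own z axis and vertical between 0.055 and 0.11 rad and contact force between boom and stop between 0.01 and 0.45 N and y of clip in the frame of stand between -0.006 and 0.006 m and z of clip in the frame of boom between 0.004 and 0.0085 m and x of clip in the frame of boom between -0.004 and 0.004 m and angle between the x axis of clip and the y axis of boom, either way round below 0.2 rad and linear speed of each of clip, boom below 0.02 m/s); the robot touches nothing.
It fails at once if the knife edge is loaded with more than 20 N (contact force between boom and knife above 20 N).
It fails at once if the bottle, tub or beaker is moved more than 20 mm or tipped (distance of any of reagent, tub, beaker from where it was at the start of the episode above 0.02 m or angle between any of reagent, tub, beaker's own z axis and vertical above 0.3 rad).
It also fails if it takes over 72 s, if anything falls off the work surface, if the arm or the gripper's body presses on something with over 40 N, if the wrist force passes 120 N, or if a joint passes its speed limit or range.

## Working session

There is one attempt and no reset: what is moved stays moved. The work goes in short steps, Python scripts to look and compute and a shell command to move; the robot and the scene stay as the last step left them, time stands still between calls to the robot, and variables do not carry over. Pictures are saved under pics/ and viewed, at most 10 in all, crops included, and the job is handed in when it is done.

```bash
mkdir -p pics; python3 - <<'E'
from bench import *
import cv2,numpy as np
for n in("scene","top"):
    p,d=get_image(n);cv2.imwrite(f"pics/{n}0.png",p);np.save(f"{n}0.npy",d)
    m=camera_model(n);R=cv2.Rodrigues(np.array(m["rvec"],float))[0]
    print(n,m["K"],m["dist"],(-R.T@np.array(m["tvec"]).ravel()).round(), R.round(2).tolist())
print(read_state())
E
```

```text
scene [[454.24766177   0.         324.64665663]
 [  0.         454.24766177 241.36268271]
 [  0.           0.           1.        ]] [-0.05412072  0.          0.          0.          0.        ] [1358.   78.  845.] [[-0.08, 1.0, 0.0], [0.69, 0.06, -0.72], [-0.72, -0.06, -0.7]]
top [[476.86978564   0.         313.96127866]
 [  0.         476.86978564 240.43760805]
 [  0.           0.           1.        ]] [0.01914322 0.         0.         0.         0.        ] [422.  27. 953.] [[-0.0, -1.0, 0.03], [-0.99, 0.0, -0.13], [0.13, -0.03, -0.99]]
{'clock': 0.1, 'joints': array([ 1.41661734e+00,  3.85499528e-01,  6.76300086e-03, -4.01136922e-04,
       -1.19399030e+00, -2.58612807e-01]), 'joint_vel': array([ 0.00025727, -0.00307797,  0.00529391,  0.00156621, -0.00165061,
        0.00066324]), 'joint_efforts': array([-3.74188403e-05, -3.93318450e+01,  1.88928813e+01,  4.19785514e+00,
       -2.59837776e-03,  3.57083685e-06]), 'position': array([250.50800839, 572.03989539, 230.32419559]), 'ee_rot': array([ 9.78760236e-01, -2.05005938e-01, -1.35792563e-04,  9.73665411e-04]), 'contact_force': array([-0.65873379, -0.47644604, -0.33516631]), 'wrist_torque': array([0.01675541, 0.02838295, 0.02370515]), 'grasp_force': 0.0, 'gripper_width': 85.886808763664}
```

View pics/scene0.png

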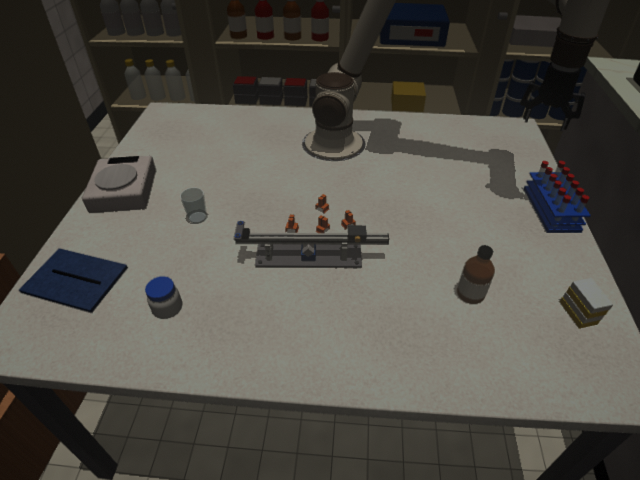

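View pics/top0.png

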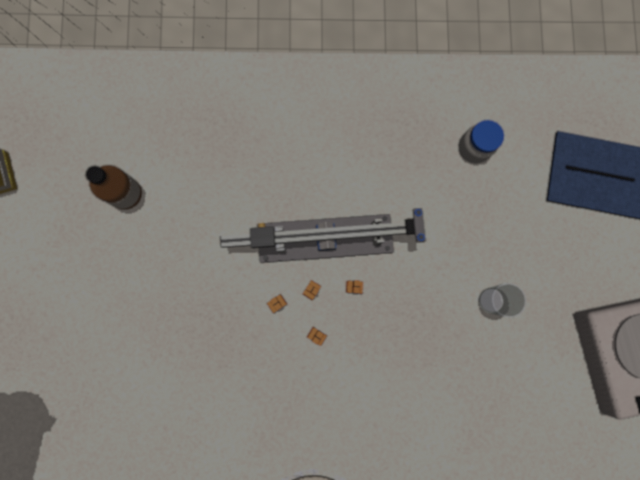

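The top view shows the boom from its tail (220,241) to the electrode holder (420,225). Four orange clips are at (277,303), (312,290), (354,287) and (317,337). Robot right is image right in the top view, so the clip at (354,287) fits, which is (291,223) in the scene view. I'll enlarge that area and measure.

```bash
cat >h.py <<'E'
from bench import *
import cv2,numpy as np
def cam(n):
    m=camera_model(n);return np.array(m["K"]),np.array(m["dist"]),cv2.Rodrigues(np.array(m["rvec"],float))[0],np.array(m["tvec"],float).ravel()
def cast(n,uv,z):
    K,D,R,t=cam(n);q=cv2.undistortPoints(np.array(uv,float).reshape(-1,1,2),K,D).reshape(-1,2)
    r=np.c_[q,np.ones(len(q))]@R;c=-R.T@t
    return c+r*((z-c[2])/r[:,2])[:,None]
def proj(n,P):
    K,D,R,t=cam(n);return cv2.projectPoints(np.array(P,float).reshape(-1,1,3),R,t,K,D)[0].reshape(-1,2)
def orange(p,lo=(5,120,70),hi=(17,255,255),amin=15):
    h=cv2.cvtColor(p,cv2.COLOR_BGR2HSV);m=cv2.inRange(h,lo,hi)
    return m,[c for c in cv2.findContours(m,cv2.RETR_EXTERNAL,cv2.CHAIN_APPROX_NONE)[0] if cv2.contourArea(c)>=amin]
E
python3 - <<'E'
from h import *
p=cv2.imread("pics/top0.png");d=np.load("top0.npy")
cv2.imwrite("pics/crop0.png",cv2.resize(p[200:360,210:430],None,fx=3.6,fy=3.6,interpolation=cv2.INTER_CUBIC))
m,cs=orange(p)
for c in cs:
    r=cv2.minAreaRect(c);M=cv2.moments(c);u=(M['m10']/M['m00'],M['m01']/M['m00'])
    print(np.round(u,1),np.round(r[1],1),round(r[2]),cv2.contourArea(c),cast("top",[u],32).round(1)[0])
# depth -> height map
K,D,R,t=cam("top");vv,uu=np.mgrid[0:480,0:640]
q=cv2.undistortPoints(np.c_[uu.ravel(),vv.ravel()].astype(float).reshape(-1,1,2),K,D).reshape(-1,2)
P=((np.c_[q,np.ones(len(q))]*d.reshape(-1,1))-t)@R; P=P.reshape(480,640,3);np.save("P.npy",P)
Z=P[...,2]
print("Z clip",Z[280:296:2,346:364:3].round().tolist())
for u in range(215,428,6):
    col=Z[215:250,u];k=np.where(col>62)[0]
    if len(k):print(u,k.min()+215,k.max()+215,np.median(col[k]).round(),P[k+215,u].mean(0).round(1))
E
```

```text
[316.3 336.2] [15.5 11.6] 32 152.5 [357.9  -7.6  32. ]
[276.5 303.1] [11.6 15.5] 56 154.5 [420.4  68.4  32. ]
[354.1 286.6] [11. 14.] 90 144.5 [451.4 -80.9  32. ]
[311.5 289.9] [10.9 15.4] 32 146.5 [445.4   1.3  32. ]
Z clip [[-2.0, 3.0, 1.0, 48.0, 47.0, 0.0], [5.0, 18.0, 26.0, 44.0, 47.0, 20.0], [7.0, 19.0, 27.0, 48.0, 46.0, 20.0], [6.0, 20.0, 33.0, 47.0, 47.0, 19.0], [6.0, 15.0, 30.0, 47.0, 48.0, 17.0], [9.0, 21.0, 32.0, 47.0, 48.0, 20.0], [12.0, 17.0, 34.0, 45.0, 45.0, 19.0], [2.0, 1.0, 1.0, -0.0, -2.0, 0.0]]
221 236 247 74.0 [533.8 169.4  73.8]
227 235 246 75.0 [535.6 158.2  75. ]
233 235 246 75.0 [535.6 147.2  74.8]
239 230 245 75.0 [517.1 117.9 221.2]
245 234 245 76.0 [537.4 125.1  75.2]
251 228 247 95.0 [538.5 112.2  94.9]
257 224 247 94.0 [541.5 101.5  93.7]
263 223 247 94.0 [543.2  90.7  93.8]
269 227 246 95.0 [540.3  79.7  94.7]
275 228 243 75.0 [544.7  70.   72.8]
281 228 247 73.0 [542.2  58.9  71.2]
287 231 242 75.0 [543.1  47.6  74.2]
293 231 246 75.0 [533.9  35.7 147.6]
299 230 241 74.0 [545.   25.3  74.4]
305 230 244 76.0 [535.3  15.2 149.4]
311 229 240 75.0 [546.9   3.   74.6]
317 229 239 75.0 [547.8  -8.2  74.9]
323 228 239 76.0 [548.7 -19.4  74.7]
329 228 239 75.0 [548.9 -30.6  73.8]
335 227 238 74.0 [550.7 -41.8  74.3]
341 227 238 74.0 [550.8 -53.1  73.8]
347 227 237 75.0 [551.7 -64.3  74.2]
353 226 237 75.0 [552.6 -75.6  74.4]
359 226 236 75.0 [553.5 -86.8  74.8]
365 225 236 75.0 [554.4 -98.   74.9]
371 225 235 74.0 [ 555.4 -109.3   74.7]
377 221 241 75.0 [ 554.9 -121.    72.6]
383 224 241 75.0 [ 555.5 -132.    74.3]
389 223 234 75.0 [ 558.2 -143.2   75. ]
395 223 234 74.0 [ 558.4 -154.7   74.1]
401 223 233 74.0 [ 559.3 -166.    74.1]
407 219 234 86.0 [ 560.2 -174.6   86.4]
413 215 234 88.0 [ 563.1 -185.6   87.4]
419 215 242 96.0 [ 549.9 -186.5  126.4]
425 232 241 95.0 [ 540.3 -205.1   95.1]
```

View pics/crop0.png

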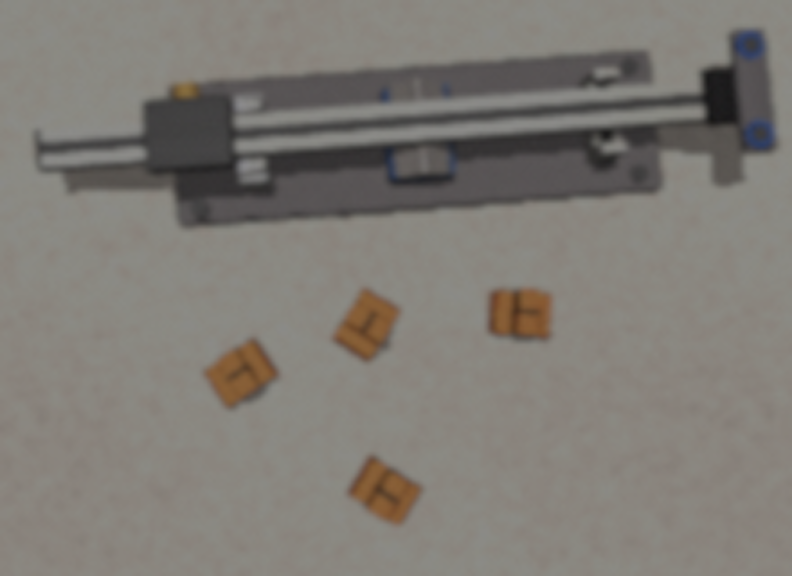

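The crop confirms it: the clip at crop (520,313), top pixel (354,287), is farthest right, and its tab's long side runs along world x. The knife ridge shows at crop (418,85) and (432,160), and the tail end at (38,150). Next I compute the stand frame and the first move.

```bash
cat >>h.py <<'E'
from scipy.spatial.transform import Rotation as Ro
def go(target,yaw):
    "shift/turn in tool axes from measured pose to TCP target, tool down, tool-x at yaw"
    s=read_state();R=Ro.from_quat(s["ee_rot"])
    T=Ro.from_euler('z',yaw)*Ro.from_euler('x',np.pi)
    return (R.inv().apply(np.array(target)-s["position"])/1000).round(4),(R.inv()*T).as_rotvec().round(3)
E
python3 - <<'E'
from h import *
P=np.load("P.npy");f=lambda x,y:(210+x/3.6,200+y/3.6)
us=np.arange(281,401);c=[]
for u in us:
    k=[v for v in range(220,250) if 70<P[v,u,2]<79]
    if len(k)>5:c.append(P[k,u].mean(0))
c=np.array(c);a=np.polyfit(c[:,1],c[:,0],1);r=c[:,0]-np.polyval(a,c[:,1]);c=c[abs(r)<2];a=np.polyfit(c[:,1],c[:,0],1);psi=np.arctan(-a[0]);print("psi depth",psi,a)
ey=np.array([-np.sin(psi),np.cos(psi)]);ex=np.array([np.cos(psi),np.sin(psi)])
k=cast("top",[f(418,85),f(432,160)],55);print("knife",k.round(1))
b=cast("top",[f(172,85),f(648,52),f(660,187),f(182,225)],10);print("base",b.round(1),b.mean(0).round(1), [np.linalg.norm(b[i]-b[i-1]).round() for i in range(4)],np.arctan2(*(b[1]-b[0])[:2]))
t=cast("top",[f(38,150)],68);print("tail",t.round(1))
for pt in(k.mean(0),b.mean(0)):print("x off boom line",pt[0]-np.polyval(a,pt[1]), "tail s",(t[0]-pt)[:2]@ey)
print("bottle,tub,beaker",cast("top",[(97,175),(487,135),(492,300)],[150,75,85][0]).round())
# scene check of knife
print("scene px of knife", proj("scene",np.r_[b.mean(0)[:2],55]))
tt=t[0][:2]+ey*45; tt[0]=np.polyval(a,tt[1])
print(tt,go([*tt,150],psi-np.pi/2))
E
```

```text
psi depth 0.07497681645792713 [-7.51176277e-02  5.47512082e+02]
knife [[570.7 -26.5  55. ]
 [530.6 -33.6  55. ]]
base [[ 578.   107.5   10. ]
 [ 597.  -158.5   10. ]
 [ 520.9 -163.3   10. ]
 [ 500.1  101.2   10. ]] [549.  -28.3  10. ] [np.float64(78.0), np.float64(267.0), np.float64(76.0), np.float64(265.0)] 3.070121192231063
tail [[534.3 171.1  68. ]]
x off boom line 0.8609305701802441 tail s 201.8009673350862
x off boom line -0.6298373540413422 tail s 199.92361799863986
bottle,tub,beaker [[ 638.  368.  150.]
 [ 714. -306.  150.]
 [ 425. -300.  150.]]
scene px of knife [[307.77663992 240.87384864]]
[531.28817802 215.97997949] (array([0.4001, 0.2133, 0.0808]), array([ 2.000e-03, -1.000e-03,  1.083e+00]))
```

```bash
python3 -m handwheel '[[0.40,0.2133,0.08,0,0,1.083,-1],[0.40,0.2133,0.08,0,0,1.083,-1],[0.40,0.2133,0.08,0,0,1.083,-1],[0.40,0.2133,0.08,0,0,1.083,-1],[0.40,0.2133,0.08,0,0,1.083,-1],[0.40,0.2133,0.08,0,0,1.083,-1],[0.40,0.2133,0.08,0,0,1.083,-1],[0.40,0.2133,0.08,0,0,1.083,-1],[0.40,0.2133,0.08,0,0,1.083,-1]]'
python3 - <<'E'
from h import *
p,d=get_image("top");p2,d2=get_image("scene")
np.save("d1.npy",d)
cv2.imwrite("pics/two1.png",np.vstack([cv2.resize(p[190:270,200:440],None,fx=3.2,fy=3.2),cv2.resize(p2[190:280,220:460],None,fx=3.2,fy=3.2)]))
t=np.array([535.6-.0749*3,171.1])
print(go([531.3,216,58],.075-np.pi/2), read_state()["gripper_width"])
E
```

```text
clock: 1.23
position: [531.9, 214.8, 150.2]
ee_rot: [0.732, -0.681, -0.0, 0.001]
contact_force: [-1.5, 0.6, 0.1]
gripper_width: 0.1
grasp_force: 0.0
(array([0.0006, 0.    , 0.0931]), array([ 0.001, -0.   , -0.   ])) -0.15086642934132566
```

View pics/two1.png

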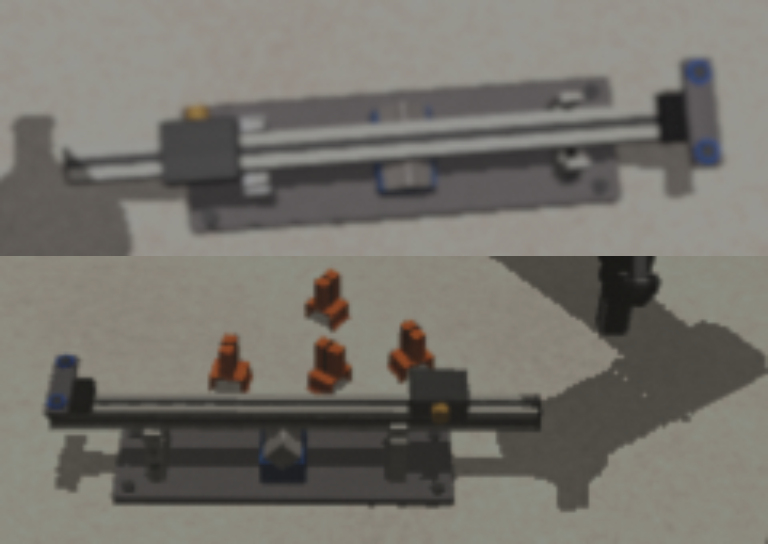

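The tool is beside the tail (crop 540,411) and clear of it. Lower it, approach slowly, and look for contact force.

```bash
cat >chk.py <<'E'
from h import *
import sys
p,d=get_image("top");K,D,R,t=cam("top")
vv,uu=np.mgrid[190:260,215:440];vv=vv.ravel();uu=uu.ravel();z=d[vv,uu]
q=cv2.undistortPoints(np.c_[uu,vv].astype(float).reshape(-1,1,2),K,D).reshape(-1,2)
P=((np.c_[q,np.ones(len(q))]*z[:,None])-t)@R
O=np.array([549,-29]);psi=.075
s=(P[:,:2]-O)@[-np.sin(psi),np.cos(psi)];x=(P[:,:2]-O)@[np.cos(psi),np.sin(psi)]
m=(z>0)&(abs(x)<7)&(s>-140)&(s<60)&(abs(P[:,2]-75)<16)&(abs(s)>3)
a=np.polyfit(s[m],P[m,2],1);a=np.polyfit(*(lambda k:(s[m][k],P[m,2][k]))(abs(P[m,2]-np.polyval(a,s[m]))<3),1)
f=read_state();tip=a[0]>.04
print("slope %.3f z0 %.1f pos %s F %s t %.2f %s"%(a[0],a[1],f["position"].round(1),f["contact_force"].round(1),f["clock"],"TIPPED" if tip else ""))
sys.exit(1 if tip else 0)
E
python3 -m handwheel '[[0,0,0.05,0,0,0,-1],[0,0,0.092,0,0,0,-1],[0.012,0,0.092,0,0,0,-1],[0.024,0,0.092,0,0,0,-1],[0.024,0,0.092,0,0,0,-1]]' && python3 chk.py
for i in 1; do python3 -m handwheel '[[0.003,0,0,0,0,0,-1],[0.003,0,0,0,0,0,-1]]'; python3 -m handwheel '[[0.003,0,0,0,0,0,-1],[0.003,0,0,0,0,0,-1]]';python3 -m handwheel '[[0.003,0,0,0,0,0,-1],[0.003,0,0,0,0,0,-1]]';done
```

```text
clock: 1.95
position: [534.4, 192.6, 61.5]
ee_rot: [0.733, -0.68, 0.0, -0.002]
contact_force: [-0.2, 0.3, 0.1]
gripper_width: -0.2
grasp_force: 0.0
slope 0.001 z0 75.3 pos [534.4 192.9  61.4] F [ 0.2 -0.2 -0.4] t 2.00 
clock: 2.25
position: [533.8, 189.8, 59.9]
ee_rot: [0.733, -0.68, 0.0, -0.001]
contact_force: [-0.7, -1.5, -0.6]
gripper_width: -0.1
grasp_force: 0.0
clock: 2.5
position: [533.7, 186.6, 59.2]
ee_rot: [0.733, -0.68, -0.0, 0.0]
contact_force: [0.5, -0.1, 0.0]
gripper_width: 0.3
grasp_force: 0.0
clock: 2.75
position: [533.9, 183.5, 59.2]
ee_rot: [0.733, -0.68, -0.0, 0.0]
contact_force: [0.1, 1.2, 0.6]
gripper_width: -0.1
grasp_force: 0.0
```

```bash
python3 -m handwheel '[[0.003,0,0,0,0,0,-1],[0.006,0,0,0,0,0,-1],[0.009,0,0,0,0,0,-1]]' 
python3 -m handwheel '[[-0.004,0,0,0,0,0,-1],[-0.004,0,0,0,0,0,-1],[-0.004,0,0,0,0,0,-1],[-0.004,0,0,0,0,0,-1]]' >/dev/null
python3 chk.py && python3 - <<'E'
from h import *
p,d=get_image("top");p2,_=get_image("scene")
cv2.imwrite("pics/two2.png",np.vstack([cv2.resize(p[190:270,200:440],None,fx=3.2,fy=3.2),cv2.resize(p2[190:280,220:460],None,fx=3.2,fy=3.2)]))
E
```

```text
clock: 3.12
position: [534.9, 175.1, 59.4]
ee_rot: [0.733, -0.68, -0.0, -0.001]
contact_force: [-0.6, 3.0, -0.8]
gripper_width: 0.1
grasp_force: 1.7
slope 0.001 z0 75.2 pos [534.3 178.6  59.3] F [ 0.2 -0.1 -0.4] t 3.67
```

View pics/two2.png

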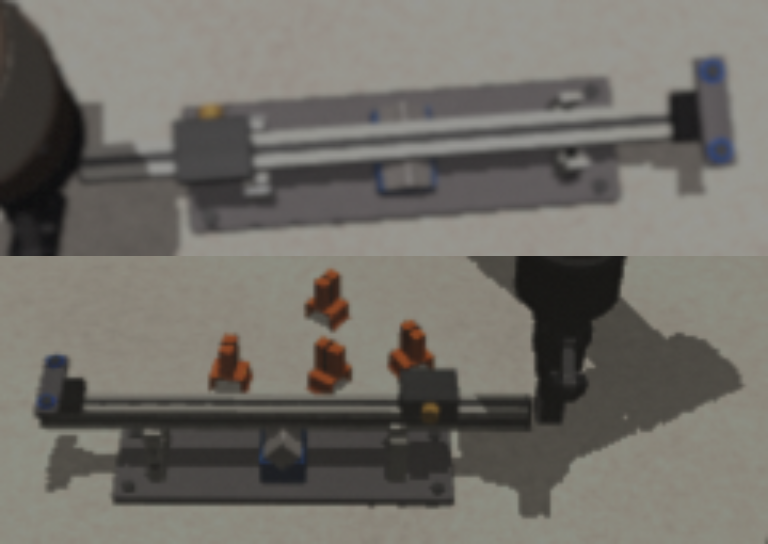

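The boom slid about 8 mm, the finger is clear of the tail and the boom is level. From here I step 4 mm at a time, releasing and checking after each step.

```bash

python3 -m handwheel '[[0.004,0,0,0,0,0,-1],[0.008,0,0,0,0,0,-1],[0.008,0,0,0,0,0,-1],[0.004,0,0,0,0,0,-1],[0.004,0,0,0,0,0,-1],[0.004,0,0,0,0,0,-1],[0.004,0,0,0,0,0,-1],[0.004,0,0,0,0,0,-1]]' >/dev/null && python3 chk.py && python3 -m handwheel '[[0.004,0,0,0,0,0,-1],[0.008,0,0,0,0,0,-1],[0.008,0,0,0,0,0,-1],[0.004,0,0,0,0,0,-1],[0.004,0,0,0,0,0,-1],[0.004,0,0,0,0,0,-1],[0.004,0,0,0,0,0,-1],[0.004,0,0,0,0,0,-1]]' >/dev/null && python3 chk.py && python3 -m handwheel '[[0.004,0,0,0,0,0,-1],[0.008,0,0,0,0,0,-1],[0.008,0,0,0,0,0,-1],[0.004,0,0,0,0,0,-1],[0.004,0,0,0,0,0,-1],[0.004,0,0,0,0,0,-1],[0.004,0,0,0,0,0,-1],[0.004,0,0,0,0,0,-1]]' >/dev/null && python3 chk.py && python3 -m handwheel '[[0.004,0,0,0,0,0,-1],[0.008,0,0,0,0,0,-1],[0.008,0,0,0,0,0,-1],[0.004,0,0,0,0,0,-1],[0.004,0,0,0,0,0,-1],[0.004,0,0,0,0,0,-1],[0.004,0,0,0,0,0,-1],[0.004,0,0,0,0,0,-1]]' >/dev/null && python3 chk.py
```

```text
slope 0.000 z0 75.3 pos [534.6 174.7  59.3] F [0.4 0.3 0.4] t 4.83 
slope -0.000 z0 75.3 pos [535.  170.7  59.3] F [ 0.1  0.7 -0.5] t 5.88 
slope 0.001 z0 75.1 pos [535.3 166.7  59.3] F [ 0.3 -0.4 -0.2] t 6.92 
slope 0.002 z0 75.1 pos [535.5 162.8  59.3] F [-0.4  0.4  0. ] t 7.97
```

```bash

python3 -m handwheel '[[0.004,0,0,0,0,0,-1],[0.008,0,0,0,0,0,-1],[0.008,0,0,0,0,0,-1],[0.004,0,0,0,0,0,-1],[0.004,0,0,0,0,0,-1],[0.004,0,0,0,0,0,-1],[0.004,0,0,0,0,0,-1],[0.004,0,0,0,0,0,-1]]' >/dev/null && python3 chk.py && python3 -m handwheel '[[0.004,0,0,0,0,0,-1],[0.008,0,0,0,0,0,-1],[0.008,0,0,0,0,0,-1],[0.004,0,0,0,0,0,-1],[0.004,0,0,0,0,0,-1],[0.004,0,0,0,0,0,-1],[0.004,0,0,0,0,0,-1],[0.004,0,0,0,0,0,-1]]' >/dev/null && python3 chk.py && python3 -m handwheel '[[0.004,0,0,0,0,0,-1],[0.008,0,0,0,0,0,-1],[0.008,0,0,0,0,0,-1],[0.004,0,0,0,0,0,-1],[0.004,0,0,0,0,0,-1],[0.004,0,0,0,0,0,-1],[0.004,0,0,0,0,0,-1],[0.004,0,0,0,0,0,-1]]' >/dev/null && python3 chk.py && python3 -m handwheel '[[0.004,0,0,0,0,0,-1],[0.008,0,0,0,0,0,-1],[0.008,0,0,0,0,0,-1],[0.004,0,0,0,0,0,-1],[0.004,0,0,0,0,0,-1],[0.004,0,0,0,0,0,-1],[0.004,0,0,0,0,0,-1],[0.004,0,0,0,0,0,-1]]' >/dev/null && python3 chk.py && python3 -m handwheel '[[0.004,0,0,0,0,0,-1],[0.008,0,0,0,0,0,-1],[0.008,0,0,0,0,0,-1],[0.004,0,0,0,0,0,-1],[0.004,0,0,0,0,0,-1],[0.004,0,0,0,0,0,-1],[0.004,0,0,0,0,0,-1],[0.004,0,0,0,0,0,-1]]' >/dev/null && python3 chk.py
```

```text
slope 0.001 z0 75.2 pos [535.9 158.8  59.3] F [0.8 0.3 0.3] t 9.03 
slope 0.001 z0 75.1 pos [536.1 154.8  59.3] F [-0.5  1.1 -0.4] t 10.07 
slope 0.001 z0 75.1 pos [536.5 150.8  59.3] F [0.4 0.2 0.8] t 11.12 
slope 0.001 z0 75.2 pos [536.8 146.8  59.3] F [-0.2  0.5 -0.8] t 12.18 
slope 0.002 z0 75.2 pos [537.1 142.8  59.3] F [-0.2  0.2  0.7] t 13.22
```

```bash

python3 -m handwheel '[[0.004,0,0,0,0,0,-1],[0.008,0,0,0,0,0,-1],[0.008,0,0,0,0,0,-1],[0.004,0,0,0,0,0,-1],[0.004,0,0,0,0,0,-1],[0.004,0,0,0,0,0,-1],[0.004,0,0,0,0,0,-1],[0.004,0,0,0,0,0,-1]]' >/dev/null && python3 chk.py && python3 -m handwheel '[[0.004,0,0,0,0,0,-1],[0.008,0,0,0,0,0,-1],[0.008,0,0,0,0,0,-1],[0.004,0,0,0,0,0,-1],[0.004,0,0,0,0,0,-1],[0.004,0,0,0,0,0,-1],[0.004,0,0,0,0,0,-1],[0.004,0,0,0,0,0,-1]]' >/dev/null && python3 chk.py && python3 -m handwheel '[[0.004,0,0,0,0,0,-1],[0.008,0,0,0,0,0,-1],[0.008,0,0,0,0,0,-1],[0.004,0,0,0,0,0,-1],[0.004,0,0,0,0,0,-1],[0.004,0,0,0,0,0,-1],[0.004,0,0,0,0,0,-1],[0.004,0,0,0,0,0,-1]]' >/dev/null && python3 chk.py && python3 -m handwheel '[[0.004,0,0,0,0,0,-1],[0.008,0,0,0,0,0,-1],[0.008,0,0,0,0,0,-1],[0.004,0,0,0,0,0,-1],[0.004,0,0,0,0,0,-1],[0.004,0,0,0,0,0,-1],[0.004,0,0,0,0,0,-1],[0.004,0,0,0,0,0,-1]]' >/dev/null && python3 chk.py && python3 -m handwheel '[[0.004,0,0,0,0,0,-1],[0.008,0,0,0,0,0,-1],[0.008,0,0,0,0,0,-1],[0.004,0,0,0,0,0,-1],[0.004,0,0,0,0,0,-1],[0.004,0,0,0,0,0,-1],[0.004,0,0,0,0,0,-1],[0.004,0,0,0,0,0,-1]]' >/dev/null && python3 chk.py
```

```text
slope 0.002 z0 75.1 pos [537.3 138.8  59.3] F [-0.1 -0.7  0.9] t 14.28 
slope 0.001 z0 75.1 pos [537.6 134.8  59.3] F [-0.3 -0.7  0.1] t 15.32 
slope 0.004 z0 75.3 pos [537.9 130.8  59.3] F [ 1.   0.5 -0.3] t 16.38 
slope 0.077 z0 75.0 pos [538.3 126.8  59.3] F [ 0.1 -0.7 -0.5] t 17.43 TIPPED
```

Tipped, at 0.077 rad. Back away from the tail and raise the tool, then measure the clip.

```bash
python3 -m handwheel '[[-0.02,0,0,0,0,0,-1],[-0.04,0,0,0,0,0,-1],[-0.04,0,-0.06,0,0,0,-1],[-0.04,0,-0.12,0,0,0,-1]]' >/dev/null; python3 chk.py; python3 - <<'E'
from h import *
P=np.load("P.npy");Q=P[276:300,340:368].reshape(-1,3)
for lo,hi in((42,52),(12,24)):
    q=Q[(Q[:,2]>lo)&(Q[:,2]<hi)];print(lo,len(q),q.mean(0).round(1),np.percentile(q[:,:2],[3,97],axis=0).round(1).tolist(), cv2.minAreaRect(q[:,:2].astype(np.float32)))
p=cv2.imread("pics/top0.png")
m,cs=orange(p)
c=[c for c in cs if abs(c[:,0,0].mean()-354)<8][0];print(cv2.minAreaRect(c),cast("top",[(358,287)],46))
p,d=get_image("top");cv2.imwrite("pics/t3.png",p)
print(go([451,-81,120],0))
E
```

```text
slope 0.080 z0 75.1 pos [539.7 170.  190.3] F [ 2.2 -0.2  6.3] t 17.98 TIPPED
42 84 [452.1 -82.9  46.5] [[440.7, -88.9], [463.4, -77.2]] ((452.08489990234375, -83.0705337524414), (12.018282890319824, 22.93988037109375), 88.3960189819336)
12 100 [451.4 -81.   18.3] [[439.4, -98.2], [462.8, -68.5]] ((451.97747802734375, -83.052978515625), (30.413158416748047, 24.02787971496582), 84.69914245605469)
((354.0, 286.5), (11.0, 14.0), 90.0) [[450.16463242 -86.79029846  46.        ]]
(array([0.2439, 0.1086, 0.0642]), array([-0.016, -0.007, -1.493]))
```

```bash
python3 -m handwheel '[[0.245,0.11,0.06,-0.016,-0.007,-1.53,-0.15],[0.245,0.11,0.06,-0.016,-0.007,-1.53,-0.15],[0.245,0.11,0.06,-0.016,-0.007,-1.53,-0.15],[0.245,0.11,0.06,-0.016,-0.007,-1.53,-0.15],[0.245,0.11,0.06,-0.016,-0.007,-1.53,-0.15],[0.245,0.11,0.06,-0.016,-0.007,-1.53,-0.15],[0.245,0.11,0.06,-0.016,-0.007,-1.53,-0.15],[0.245,0.11,0.06,-0.016,-0.007,-1.53,-0.15],[0.245,0.11,0.06,-0.016,-0.007,-1.53,-0.15],[0.245,0.11,0.06,-0.016,-0.007,-1.53,-0.15]]'; python3 -m handwheel '[[0,0,0,0,0,0,-0.15],[0,0,0,0,0,0,-0.15]]' >/dev/null;python3 - <<'E'
from h import *
print(go([452,-83,22],-0.03),read_state()["position"],read_state()["gripper_width"])
p,d=get_image("scene");cv2.imwrite("pics/s4.png",cv2.resize(p[130:280,200:420],None,fx=3.5,fy=3.5))
E
```

```text
clock: 19.27
position: [444.4, -84.9, 119.3]
ee_rot: [1.0, 0.017, -0.007, 0.003]
contact_force: [0.0, -0.4, -0.4]
gripper_width: 36.0
grasp_force: 0.0
(array([ 0.0095, -0.0028,  0.0972]), array([0.007, 0.014, 0.064])) [444.03635531 -85.53375053 119.30814118] 36.3173111515425
```

View pics/s4.png

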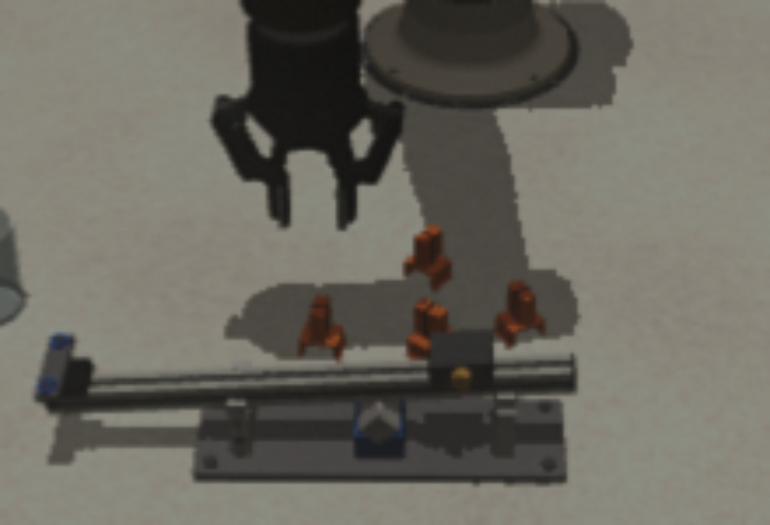

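The boom rests tipped on the stop, and the open gripper (313,225) hangs over the right clip (320,320). Correct the offset, descend and grip.

```bash
python3 -m handwheel '[[0.0095,-0.0028,0.0,0.007,0.014,0.064,-0.15],[0.0095,-0.0028,0.045,0.007,0.014,0.064,-0.15],[0.0095,-0.0028,0.08,0.007,0.014,0.064,-0.15],[0.0095,-0.0028,0.097,0.007,0.014,0.064,-0.15],[0.0095,-0.0028,0.097,0.007,0.014,0.064,-0.15],[0.0095,-0.0028,0.097,0.007,0.014,0.064,-0.15]]';  python3 -m handwheel '[[0,0,0,0,0,0,-1],[0,0,0,0,0,0,-1],[0,0,0,0,0,0,-1],[0,0,0,0,0,0,-1],[0,0,0,0,0,0,-1]]'; python3 -m handwheel '[[0,0,-0.06,0,0,0,-1],[0,0,-0.12,0,0,0,-1],[0,0,-0.12,0,0,0,-1]]'
python3 - <<'E'
from h import *
p,d=get_image("scene");cv2.imwrite("pics/s5.png",cv2.resize(p[130:280,200:420],None,fx=3.5,fy=3.5))
E
```

```text
clock: 20.32
position: [452.7, -83.2, 22.8]
ee_rot: [1.0, -0.015, 0.001, -0.0]
contact_force: [-0.4, 0.2, 0.3]
gripper_width: 36.4
grasp_force: 0.0
clock: 20.95
position: [452.7, -83.1, 23.0]
ee_rot: [1.0, -0.015, 0.001, -0.0]
contact_force: [-0.1, -0.2, 6.7]
gripper_width: 10.8
grasp_force: 60.2
clock: 21.32
position: [455.1, -83.1, 146.8]
ee_rot: [1.0, -0.015, 0.005, -0.001]
contact_force: [-0.0, -0.1, -1.0]
gripper_width: 11.2
grasp_force: 59.5
```

View pics/s5.png

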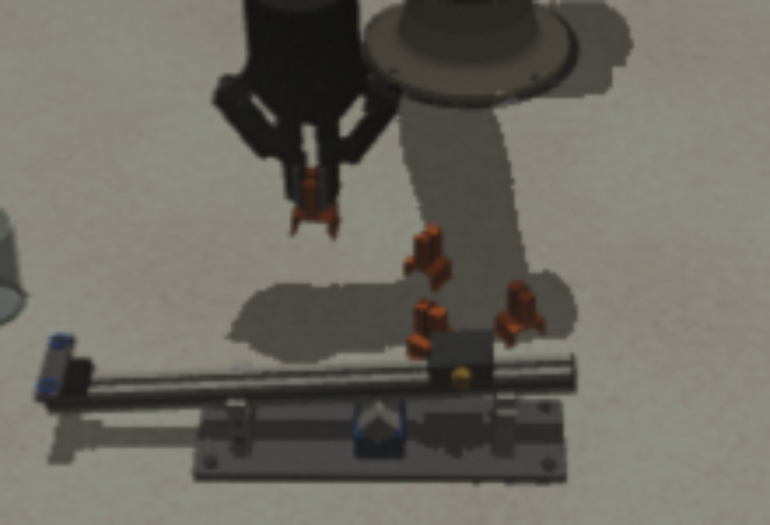

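Clip held upright at (315,205), the others untouched. Measure the boom's line near the edge now and move above it.

```bash
python3 - <<'E'
from h import *
p,d=get_image("top");K,D,R,t=cam("top")
vv,uu=np.mgrid[215:250,275:385];vv=vv.ravel();uu=uu.ravel();z=d[vv,uu]
q=cv2.undistortPoints(np.c_[uu,vv].astype(float).reshape(-1,1,2),K,D).reshape(-1,2)
P=((np.c_[q,np.ones(len(q))]*z[:,None])-t)@R
m=(P[:,2]>66)&(P[:,2]<90)
c=np.array([P[m&(uu==u)].mean(0) for u in range(300,376) if (m&(uu==u)).sum()>6])
a=np.polyfit(c[:,1],c[:,0],1);k=abs(c[:,0]-np.polyval(a,c[:,1]))<1.5;a=np.polyfit(c[k,1],c[k,0],1)
print("yaw",np.arctan(-a[0]),"x at edge",np.polyval(a,-29),"z",np.interp(-29,c[::-1,1],c[::-1,2]))
psi=np.arctan(-a[0]);x=np.polyval(a,-29)
print(go([x,-29,130],psi-np.pi/2))
E
```

```text
yaw 0.06711181025707019 x at edge 550.3621712623718 z 75.03437251252673
(array([ 0.0971, -0.0572,  0.0125]), array([-1.000e-03,  1.000e-03,  1.473e+00]))
```

```bash
python3 -m handwheel '[[0.097,-0.057,0.0,0,0,1.47,-1],[0.097,-0.057,0.0,0,0,1.47,-1],[0.097,-0.057,0.0,0,0,1.47,-1],[0.097,-0.057,0.0,0,0,1.47,-1],[0.097,-0.057,0.0,0,0,1.47,-1],[0.097,-0.057,0.0,0,0,1.47,-1],[0.097,-0.057,0.0,0,0,1.47,-1],[0.097,-0.057,0.0,0,0,1.47,-1],[0.097,-0.057,0.0,0,0,1.47,-1],[0.097,-0.057,0.0,0,0,1.47,-1]]' >/dev/null; python3 -m handwheel '[[0,0,0.02,0,0,0,-1],[0,0,0.02,0,0,0,-1]]'; python3 - <<'E'
from h import *
p,d=get_image("scene");cv2.imwrite("pics/s6.png",cv2.resize(p[180:280,240:400],None,fx=5,fy=5,interpolation=cv2.INTER_CUBIC))
m,cs=orange(p);s=read_state()
for c in cs:
    r=cv2.boundingRect(c)
    print(r,cv2.contourArea(c))
T=s["position"];print("TCP px",proj("scene",T),"clip foot ends exp",proj("scene",[T+[0,12,-23],T+[0,-12,-23]]).round(1).tolist())
print(go([550.3,-29,100],.07-np.pi/2),T)
E
```

```text
clock: 22.92
position: [549.2, -29.5, 120.5]
ee_rot: [0.732, -0.681, -0.002, 0.002]
contact_force: [0.6, 0.0, -0.9]
gripper_width: 11.0
grasp_force: 59.5
(0, 391, 15, 28) 167.0
(319, 216, 9, 5) 17.5
(321, 203, 8, 7) 18.0
TCP px [[306.61999027 221.21561035]] clip foot ends exp [[311.8, 228.6], [301.9, 228.0]]
(array([-0.0004, -0.0003,  0.0215]), array([0.002, 0.   , 0.002])) [550.10632441 -29.43806931 121.50848413]
```

View pics/s6.png

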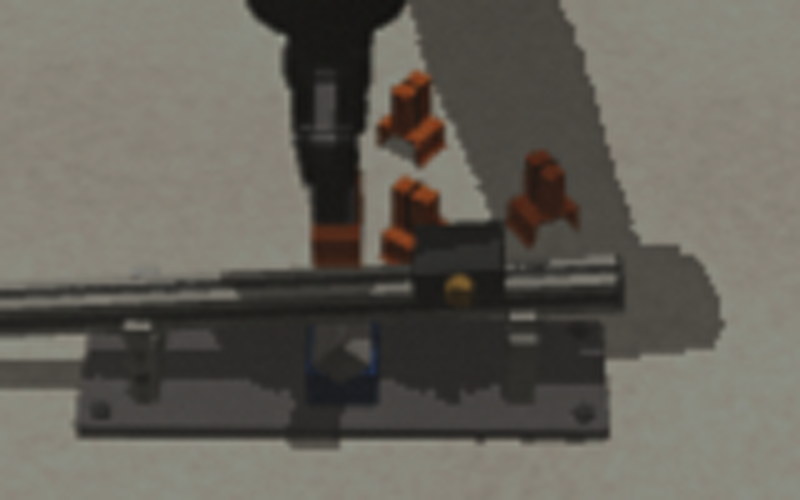

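The held clip spans crop x 313–360, which is px 302.6–312 against an expected 301.9–311.8, so it sits over the knife ridge (345,355). Lower it gently onto the boom.

```bash
python3 -m handwheel '[[0,0,0.010,0,0,0,-1],[0,0,0.018,0,0,0,-1],[0,0,0.022,0,0,0,-1],[0,0,0.024,0,0,0,-1],[0,0,0.024,0,0,0,-1]]' |grep -E "pos|force"; python3 -m handwheel '[[0,0,0.002,0,0,0,-1],[0,0,0.004,0,0,0,-1],[0,0,0.006,0,0,0,-1],[0,0,0.008,0,0,0,-1],[0,0,0.008,0,0,0,-1]]' |grep -E "pos|force"; python3 chk.py
```

```text
position: [550.7, -29.2, 98.1]
contact_force: [0.0, 0.2, 0.4]
grasp_force: 59.5
position: [550.5, -29.3, 89.9]
contact_force: [-0.4, 0.1, -0.5]
grasp_force: 59.5
slope 0.072 z0 74.3 pos [550.6 -29.2  90. ] F [ 0.1 -0.1 -1.3] t 24.27 TIPPED
```

```bash
python3 -m handwheel '[[0,0,0.001,0,0,0,-1],[0,0,0.002,0,0,0,-1],[0,0,0.0035,0,0,0,-1],[0,0,0.0035,0,0,0,-1]]' |grep -E "pos|force"; python3 -m handwheel '[[0,0,0,0,0,0,-0.6],[0,0,0,0,0,0,-0.6],[0,0,0,0,0,0,-0.6],[0,0,0,0,0,0,-0.6]]' | grep -E "pos|force|width"; python3 chk.py;python3 - <<'E'
from h import *
p,d=get_image("scene");cv2.imwrite("pics/s7.png",cv2.resize(p[180:280,240:400],None,fx=5,fy=5,interpolation=cv2.INTER_CUBIC))
E
```

```text
position: [550.5, -29.3, 86.5]
contact_force: [0.1, 0.2, 0.2]
grasp_force: 59.5
position: [550.7, -29.2, 86.7]
contact_force: [-0.7, 0.7, 0.2]
gripper_width: 17.0
grasp_force: 0.0
slope 0.075 z0 74.7 pos [550.6 -29.2  86.7] F [-0.1 -0.3  0.2] t 25.32 TIPPED
```

View pics/s7.png

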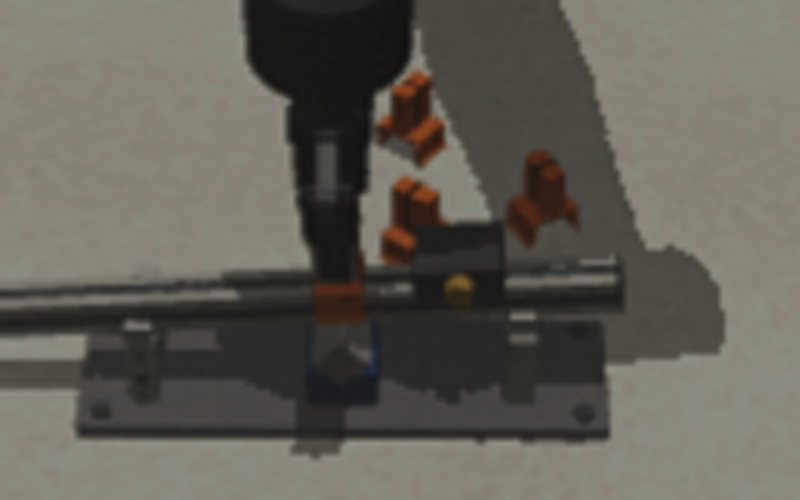

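The clip straddles the boom at crop (340,302), over the knife ridge (345,355), and the boom is still tipped. Open a little more, rise straight up, move clear and verify.

```bash
python3 -m handwheel '[[0,0,0,0,0,0,-0.45],[0,0,0,0,0,0,-0.45],[0,0,-0.02,0,0,0,-0.45],[0,0,-0.06,0,0,0,-0.45],[0,0,-0.11,0,0,0,-0.45],[0,0.06,-0.11,0,0,0,-0.45],[0,0.12,-0.11,0,0,0,-0.45],[0,0.18,-0.11,0,0,0,-0.45],[0,0.18,-0.11,0,0,0,-0.45]]'| grep -E "pos|width"; python3 chk.py;python3 - <<'E'
from h import *
p,d=get_image("scene");q,e=get_image("top")
cv2.imwrite("pics/s8.png",np.hstack([cv2.resize(p[200:270,260:340],(400,350),interpolation=cv2.INTER_CUBIC),cv2.resize(q[200:270,290:370],(400,350),interpolation=cv2.INTER_CUBIC)]))
K,D,R,t=cam("top");vv,uu=np.mgrid[210:250,310:350];vv=vv.ravel();uu=uu.ravel();z=e[vv,uu]
u=cv2.undistortPoints(np.c_[uu,vv].astype(float).reshape(-1,1,2),K,D).reshape(-1,2)
P=((np.c_[u,np.ones(len(u))]*z[:,None])-t)@R
k=P[(P[:,2]>100)&(P[:,2]<115)];print("tab top",len(k),k.mean(0).round(1),cv2.minAreaRect(k[:,:2].astype(np.float32)))
print(((k.mean(0)[:2]-[549,-29])@[[np.cos(.075),-np.sin(.075)],[np.sin(.075),np.cos(.075)]]).round(1))
E
```

```text
position: [366.8, -42.9, 196.6]
gripper_width: 23.1
slope 0.080 z0 75.3 pos [369.8 -42.3 197.3] F [ 0.9  1.1 -0.1] t 26.55 TIPPED
tab top 96 [550.2 -28.8 106.6] ((550.22412109375, -29.41902732849121), (12.592154502868652, 23.710695266723633), 1.0342962741851807)
[1.2 0.1]
```

View pics/s8.png

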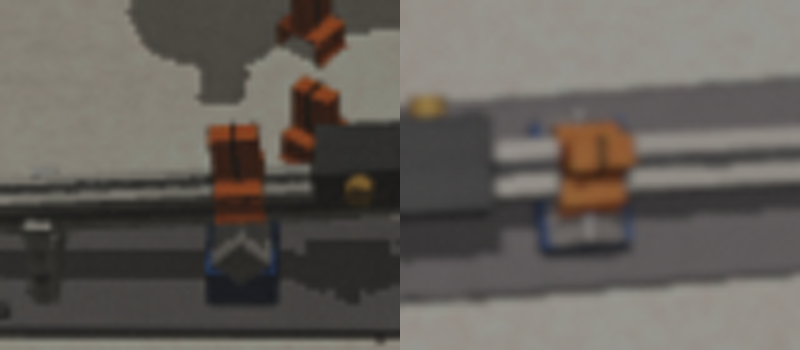

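The clip is seated: its tab top is at 106.6 mm against about 107 expected. It leans with the boom, so check the foot position against the knife apex in the scene view.

```bash
python3 - <<'E'
from h import *
ps=[get_image("scene")[0].astype(float) for _ in range(2)];p=np.mean(ps,0).astype(np.uint8)
h=cv2.cvtColor(p,cv2.COLOR_BGR2HSV)
for v in range(225,246):
    k=np.where((h[v,296:320,0]<16)&(h[v,296:320,1]>120))[0]+296
    if len(k)>4:
        g=cast("scene",[((k.min()+k.max())/2,v)],61 if v>238 else (107-(v-225)))[0];print(v,k.min(),k.max(),g.round(1))
g=p[240:262,298:322].mean(2).astype(int);print(g)
A=np.array([549,-29]);ey=np.array([-.075,.997]);ex=np.array([.997,.075])
for y in(-4,0,4):print(y,"foot near px",proj("scene",np.r_[A+ex*11+ey*y,61]).round(1),"tab top mid",proj("scene",np.r_[A+ex*6+ey*(y-3.7),107]).round(1),"knife near end",proj("scene",np.r_[A+ex*25+ey*y,55]).round(1))
E
```

```text
225 302 319 [546.8 -20.7 107. ]
226 302 319 [549.3 -20.5 106. ]
227 302 319 [551.8 -20.2 105. ]
228 302 319 [554.2 -20.  104. ]
229 303 319 [556.6 -18.5 103. ]
230 303 319 [559.1 -18.3 102. ]
231 303 319 [561.5 -18.1 101. ]
232 303 318 [564.1 -19.  100. ]
233 303 311 [567.2 -27.2  99. ]
234 303 311 [569.7 -26.9  98. ]
235 303 311 [572.1 -26.7  97. ]
236 303 312 [574.4 -25.2  96. ]
237 303 311 [576.9 -26.2  95. ]
238 303 311 [579.3 -26.   94. ]
239 303 312 [548.5 -28.9  61. ]
240 303 311 [552.2 -29.7  61. ]
241 303 312 [555.7 -28.1  61. ]
242 303 312 [559.2 -27.7  61. ]
243 303 312 [562.7 -27.3  61. ]
244 303 311 [566.3 -28.2  61. ]
[[43 43 42 40 38 37 35 37 39 40 35 34 40 41 37 36 35 36 36 36 36 36 33 33]
 [33 33 33 33 32 36 36 36 34 35 33 35 37 37 35 28 29 28 29 28 28 28 28 28]
 [29 30 29 30 30 38 39 40 40 40 39 39 40 42 40 34 34 36 35 34 33 33 35 36]
 [37 37 36 38 40 50 52 54 55 56 56 55 55 54 51 46 42 42 45 45 43 42 44 44]
 [45 44 45 43 43 53 53 52 52 54 55 51 50 51 50 48 40 43 54 55 55 54 58 59]
 [61 60 60 47 42 49 51 50 51 52 58 52 50 51 52 48 38 40 61 65 65 65 65 66]
 [67 67 66
[... 761 characters left out ...]
9 29 32 36 36 32 29 29 29 28 29 37 61 65 64 50 47 42]
 [67 68 67 40 28 29 28 29 29 29 31 30 29 29 30 29 29 42 63 67 67 66 65 50]
 [68 67 65 40 29 29 30 29 30 29 29 30 30 29 29 28 29 43 63 66 66 67 67 65]
 [68 69 67 41 30 29 29 29 29 29 29 29 29 28 30 29 29 43 63 66 66 65 66 65]
 [68 69 67 46 36 34 35 34 34 35 34 34 34 35 34 33 34 47 63 66 67 67 66 66]
 [68 68 69 66 59 56 55 55 56 56 55 55 55 55 55 55 55 64 67 66 67 66 67 67]]
-4 foot near px [[305.7 242.2]] tab top mid [[303.7 227.1]] knife near end [[305.5 247.9]]
0 foot near px [[307.3 242.2]] tab top mid [[305.4 227.1]] knife near end [[307.1 247.9]]
4 foot near px [[308.9 242.2]] tab top mid [[307.  227.1]] knife near end [[308.8 247.9]]
```

```bash
python3 - <<'E'
from h import *
p=np.mean([get_image("top")[0].astype(float) for _ in range(3)],0).astype(np.uint8)
print("cols 314..342");g=p.mean(2).astype(int)
for v in (*range(220,225),*range(241,251)):print(v,g[v,314:343])
h=cv2.cvtColor(p,cv2.COLOR_BGR2HSV)
for v in range(222,245):
    w=(h[v,308:350,1].astype(float)-100).clip(0,60)*(h[v,308:350,0]<20);
    if w.sum()>200:
        print(v,"centre",(w@np.arange(308,350)/w.sum()).round(2),"width",(w.sum()/w.max()).round(1))
A=np.array([549,-29]);ey=np.array([-.075,.997]);ex=np.array([.997,.075])
for n,x,z in(("edge near",-22,55),("edge far",22,55),("saddle shoulder near",-12,79),("lip near",-15,62),("tab",0,107)):print(n,proj("top",[np.r_[A+ex*x,z],np.r_[A+ex*x+ey*4,z]]).round(2).tolist())
E
```

```text
cols 314..342
220 [94 93 92 92 92 91 92 90 89 89 89 91 91 91 91 90 90 91 91 91 91 91 91 90
 91 91 91 91 91]
221 [91 91 91 91 91 92 92 92 91 91 93 98 97 94 92 92 92 92 91 91 91 91 92 91
 91 91 91 92 91]
222 [ 91  90  90  91  92  94  94  94  94  94  99 106 104  95  93  93  92  92
  92  90  91  92  91  91  92  92  92  92  91]
223 [ 91  90  88  89  92  95  96  96  97  97  99 105 103  93  90  91  90  91
  90  89  89  90  91  91  92  91  92  92  91]
224 [90 88 83 84 90 95 95 96 99 98 97 99 97 92 89 89 89 89 89 86 85 88 91 92
 91 91 92 91 91]
241 [54 53 48 43 47 57 62 62 63 66 67 65 64 65 64 60 57 56 55 54 54 51 52 54
 56 55 55 55 55]
242 [55 54 49 44 50 65 72 69 63 60 60 59 64 70 69 61 56 56 56 56 56 54 56 57
 57 57 57 57 57]
243 [55 54 50 47 58 77 86 81 71 66 66 68 79 93 91 80 73 72 69 65 62 61 65 68
 68 69 68 68 68]
244 [ 57  56  53  53  64  83  91  87  78  77  77  80  93 107 106  94  89  88
  83  77  72  71  77  83  84  84  84  84  84]
245 [ 69  69  65  60  66  81  91  92  90  92  93  94 101 112 110  99  95  95
  94  89  82  78  84  89  90  91  90  91  91]
246 [ 86  86  81  71  67  79  
[... 525 characters left out ...]

226 centre 327.26 width 12.5
227 centre 328.25 width 13.2
228 centre 328.65 width 13.2
229 centre 328.87 width 13.0
230 centre 329.04 width 13.2
231 centre 329.19 width 13.6
232 centre 329.04 width 13.9
233 centre 328.57 width 12.7
234 centre 328.24 width 11.3
235 centre 328.1 width 10.8
236 centre 328.13 width 10.9
237 centre 328.17 width 11.3
238 centre 328.25 width 11.8
239 centre 328.28 width 12.7
240 centre 327.88 width 12.4
241 centre 327.43 width 11.4
edge near [[328.47, 246.28], [326.38, 246.44]]
edge far [[326.56, 223.48], [324.48, 223.63]]
saddle shoulder near [[328.84, 239.42], [326.69, 239.58]]
lip near [[328.4, 242.17], [326.29, 242.33]]
tab [[329.27, 230.79], [327.06, 230.95]]
```

Both views agree. The edge lies about 2 mm further along +y than my estimate, and the clip foot is within about 1.5 mm of it, so the clip is well placed. Handing in.

```bash
python3 -c "
from bench import *
print(job_done())"
```

```text
the job is handed in; nothing more can be done
None
```

I handed the job in, result not reported: the boom tipped by itself and rests on the stop at about 0.08 rad, with the balance point at most about 4 mm past the edge by my step size. The right-most orange clip sits astride the boom within about 1.5 mm of the knife edge, and the bottle, tub and beaker were left alone.

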